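# Swap the lens on the macro bench and hold it down in its V-blocks

## Task

Change the lens on the little macro bench: lift the short lens out of the pair of steel V-blocks and lay it in the grey crate without dropping it, then take the long lens from its wooden rest and lay it in the V-blocks, centred along them, with its wide front ring pointing away from the camera, towards the boxwood bishop. Let it settle onto both flanks of the V and finish holding: keep it pressed down from above, evenly on both flanks, with about a kilo of push (10 N) and never hard, and do not let up, so that I can bring the clamp over it. Leave the other things on the shelf where they are.

Things in the scene. Friction and masses are not known exactly. Their poses are not given: they have to be found in the camera images.
- v_mid (a point): Bottom line of the V, midway between two fixed steel V-blocks, 38 mm above the shelf. Each block: 20 mm long, 62 wide, V of 90 degrees open upward, walls rising 20 mm at 20 mm to each side. Blocks lie 25 to 45 mm before and behind this point; a 50 mm gap between is free for fingers. x forward along the V to the bishop, z up. Seated axis: 1.414 x radius above (long lens 26.9 mm, short 22.6).
- rig: The bench under the V-blocks, fixed: aluminium rail 250 mm long, 40 wide, 20 high, with 28 mm high carriers under the blocks reaching 3 mm into the gap between them. At its rear a 44 mm black cube camera, 100 to 154 mm behind the middle of the blocks, top 87 mm above the shelf. Origin on the shelf straight under v_mid, same axes.
- flank_left: The left (+y) sloping faces of both V-blocks together; origin and axes as v_mid. A round lens that is free to settle and is pressed from above bears equally on both flanks; one gripped by its sides may bear on one flank only.
- flank_right: The right (-y) sloping faces of both V-blocks together; origin and axes as v_mid.
- lens_short_mid (a point): Centre of the short lens: a plain black metal tube, 32 mm in diameter, 84 mm long, 140 g. x along its axis. At the start it lies in the V-blocks, centred within a few mm.
- lens_long_mid (a point): On the axis of the long lens, about its middle; x to its front. A black metal tube 38 mm in diameter from 52 mm behind this point to 58 mm ahead, then a wider front ring, 48 mm across and 16 long. 170 to 310 g, centre of mass 8 mm ahead of the point. Centred along the V-blocks means this point over v_mid (the ring then overhangs ahead of the front block). It starts in the wooden rest.
- lens_long_ring (a point): Middle of the long lens's wide front ring, on the axis, 66 mm ahead of lens_long_mid.
- rest: Fixed beech lens rest: base 104 x 66 mm, 8 mm thick, with two V-notched cheeks, 14 mm thick, 58 wide, 31 high, 36 mm before and behind its middle; 58 mm free between them for fingers. Origin: middle of its underside, x along the lens, whose axis lies 38 mm above the shelf.
- crate_in (a point): Centre of the inner floor of the fixed grey plastic crate, 4 mm above the shelf. Open at the top, outside 270 mm (x) by 190 mm (y), 50 mm high, walls and floor 4 mm. A loose black spacer ring, 42 mm across and 12 high, lies in it 90 to 100 mm towards its +x end.
- bishop: Boxwood chess bishop, 79 mm tall, foot 33 mm across, standing on the shelf ahead of the bench. Origin: centre of its foot, z up. Leave alone.
- oak: Resin model oak tree, 130 mm tall, crown about 90 mm wide, standing beyond the bishop. Origin: centre of its foot, z up. Leave alone.
- tumbler: Empty glass tumbler, 72 mm across and 95 mm tall, upright. Origin: centre of its foot, z up. Leave alone.
- stirrup: The U-shaped steel clamp of the V-blocks with its thumb screw, lying flat on the shelf to the right of the bench, 71 by 73 mm and 16 mm high. Leave alone.
- cap: Black lens cap, a disc 52 mm across and 9 mm high, lying to the left ahead of the bench. Leave alone.
Not all that is in view belongs to the job. What is shaped like the part that bears lens_short_mid but green, pink or white is not meant.

How it is judged (in metres and radians):
On the way, in this order (a step that is already met when the one before it is completed fails the run):
1. the short lens lies in the crate, let go (x of lens_short_mid in the frame of crate_in between -0.131 and 0.131 m and y of lens_short_mid in the frame of crate_in between -0.091 and 0.091 m and z of lens_short_mid in the frame of crate_in below 0.046 m and contact force between lens_short and the fingers below 0.05 N), for 0.2 s.
2. the long lens lies in the V-blocks on both flanks (contact force between lens_long and flank_left above 0.3 N and contact force between lens_long and flank_right above 0.3 N and angle between the x axis of lens_long_mid and the x axis of v_mid, either way round below 0.06 rad and z of lens_long_mid in the frame of v_mid below 0.0294 m), for 0.2 s.
At the end, for the whole second after the job is handed in: Long lens seated in the V-blocks, ring to the front, centred within 10 mm, axis within 2.5 mm and 2.5 degrees of its seat, at rest, and pressed by the gripper so that each flank carries over 3.5 N (its weight alone: under 2.3 N); the short lens lies still in the crate (contact force between lens_long and flank_left above 3.5 N and contact force between lens_long and flank_right above 3.5 N and contact force between lens_long and the fingers above 3 N and angle between the x axis of lens_long_mid and the x axis of v_mid, either way round below 0.045 rad and z of lens_long_mid in the frame of v_mid between 0.0244 and 0.0294 m and y of lens_long_mid in the frame of v_mid between -0.0025 and 0.0025 m and x of lens_long_mid in the frame of v_mid between -0.01 and 0.01 m and x of lens_long_ring in the frame of v_mid above 0.05 m and linear speed of lens_long below 0.01 m/s and x of lens_short_mid in the frame of crate_in between -0.131 and 0.131 m and y of lens_short_mid in the frame of crate_in between -0.091 and 0.091 m and z of lens_short_mid in the frame of crate_in below 0.046 m and linear speed of lens_short below 0.03 m/s); the arm keeps its last pose, push and grip.
It fails at once if the long lens is pushed hard into the V (over 35 N on one flank) (contact force between lens_long and flank_left above 35 N or contact force between lens_long and flank_right above 35 N).
It fails at once if a lens is dropped (it falls free by more than about 4 cm) ((contact force between lens_short and anything else below 0.01 N and linear speed of lens_short above 0.85 m/s) or (contact force between lens_long and anything else below 0.01 N and linear speed of lens_long above 0.85 m/s)).
It fails at once if the bishop, the oak, the tumbler, the clamp or the cap is disturbed (distance of any of bishop, oak, tumbler, stirrup, cap from where it was at the start of the episode above 0.02 m or angle between any of bishop, oak, tumbler's own z axis and vertical above 0.5 rad).
It also fails if it takes over 72 s, if anything falls off the work surface, if the arm or the gripper's body presses on something with over 40 N, if the wrist force passes 120 N, or if a joint passes its speed limit or range.

## Robot

A 7-joint arm with a two-finger parallel gripper is mounted at the origin on the work surface. World frame = base frame: x ahead of the robot, y to its left, z up, the work surface at z = 0. Lengths are in m, angles in degrees, forces in N, time in s.
With the tool pointing down it reaches from about 0.425 to 0.875 m from the base axis. Payload 8.4 kg.
Tool frame: the origin (TCP) lies at the very end of the fingers, on their centre line; the grasp point (between the pads) lies 19 mm behind it; z points along the fingers, y is the direction in which the jaws open and shut (so a half turn about z gives the same grasp; the last joint's range is limited). The gripper opens to 85 mm and grips with 20 to 120 N. Pads are 22 mm wide; open, the fingers measure 114 mm over their backs; the gripper's body (76 mm by 85 mm) begins 54 mm behind the grasp point. The pads swing forward as they close: fully open they stand 13 mm farther back than shut.
Start: joints at [-73.178, 19.091, 2.286, 83.961, -0.768, 76.965, -3.352], TCP at [0.249, 0.6, 0.231] pointing down, gripper open.
Joint ranges: [-147.57, 147.57], [-21.85, 119.76], [-74.77, 79.35], [14.55, 137.4], [-85.83, 265.84], [4.83, 119.75], [-152.11, 152.11]. Speed limits (degrees/s): [127.2, 127.2, 159.86, 159.86, 180, 180, 180].

## Interface

Orientations are given as a 3x3 rotation matrix whose columns are the frame's x, y, z axes.
In Python, from plant import env gives the robot as it stands.
- The arm moves only by the shell command python3 -m pendant 'ROWS' [FORCE]. ROWS is JSON, one flat list of numbers, 5 for each row, row after row: the shift along the world's x, y, z in cm, then the turn about the world's z in rad, then the gripper's target within -1 to 1 (fully open at 1, half-way at 0, shut at -1). In form: [x, y, z, roll, grip, x, y, z, roll, grip, ...]. A call has 1 to 20 rows; each row shifts and turns the commanded pose from where the row before left it; what a row does not reach is not made up. A row lasts 1/10 s, in which the tool goes at most 50 mm and 8.59 degrees, less where a joint would pass 70% of its speed; a pose out of reach is approached as far as the arm can. A call is refused whole if a number of a shift passes 5 or a number of a turn 0.15, either way. A call with a gripper value outside its range is refused whole. The fingers move at their own pace and stop on an object; FORCE is the grip in N (left out, the last holds). Time passes only in rows, so rows that do not move let the fingers close. It gives the time, the measured TCP pose, the force and the opening at its end, in the units of the state.
- env.observe(): the state, without advancing time (a new reading comes with each control period).
- env.read_camera(name): name is "scene" or "top"; returns the picture (384x512x3 uint8, red, green, blue); there is no depth.
- env.camera_model(name): a dict with "vfov" (degrees; the focal length in pixels is half the picture's height over the tangent of half this angle, whatever the lens; pixels are square), "cx", "cy" (the principal point, pixels), "pose" (4x4, takes a point from camera to world coordinates). Camera axes: x right, y up, looking along -z (the intrinsics and any distortion apply to the point x, -y, -z); pixel columns grow to the right and rows downward; lengths in m; the calibration is good to about 2 mm. A picture is of the moment at which its call begins. camera_model takes no time and is no camera call.
- env.finish_job(): hands the job in, once; it reports no verdict.
The state is a dict: "time": time; "qpos": joint angles; "joint_velocities": joint speeds; "tau": joint torques, N m; "ee_pos": TCP position; "ee_rot": TCP orientation; "ft_force": force on the tool from outside, world axes, zero at the start; "moment": the same for the moment, N m; "width": finger opening in m.
Only numpy, scipy, OpenCV 4.12 (cv2) and the standard library are available. Lean on these libraries where they do the work, as an engineer would, in place of code of your own. Each camera call takes 0.05 s, during which the arm holds its last target.

## Working session

There is one attempt and no reset: what is moved stays moved. The work goes in short steps, Python scripts to look and compute and a shell command to move; the robot and the scene stay as the last step left them, time stands still between calls to the robot, and variables do not carry over. Pictures are saved under pics/ and viewed, and the job is handed in when it is done.

```bash
mkdir -p pics; ls
python3 - <<'E'
from plant import env
import cv2,numpy as np
for n in("scene","top"):
    im=env.read_camera(n); cv2.imwrite(f"pics/{n}0.png",im[:,:,::-1])
    m=env.camera_model(n); print(n,{k:(np.round(v,4).tolist() if not isinstance(v,str) else v) for k,v in m.items()})
s=env.observe(); print(s["time"],s["ee_pos"],np.round(s["ee_rot"],3).tolist(),s["ft_force"],s["width"])
E
```

```text
pics
scene {'vfov': 47.2666, 'cx': 255.5894, 'cy': 188.3541, 'pose': [[-0.1828, -0.6152, 0.7669, 1.3976], [0.983, -0.1008, 0.1534, 0.1604], [-0.0171, 0.7819, 0.6232, 0.7292], [0.0, 0.0, 0.0, 1.0]]}
top {'vfov': 52.1715, 'cx': 256.3754, 'cy': 196.2302, 'pose': [[0.0035, 0.9945, -0.1043, 0.4459], [-0.9999, 0.0025, -0.01, -0.0016], [-0.0097, 0.1043, 0.9945, 0.9343], [0.0, 0.0, 0.0, 1.0]]}
0.1 [0.24867693 0.60012636 0.23052325] [[-0.924, 0.383, -0.0], [0.383, 0.924, -0.001], [-0.0, -0.001, -1.0]] [-0.23050437 -0.17758615 -0.98954346] 0.08584380563886898
```

View pics/scene0.png

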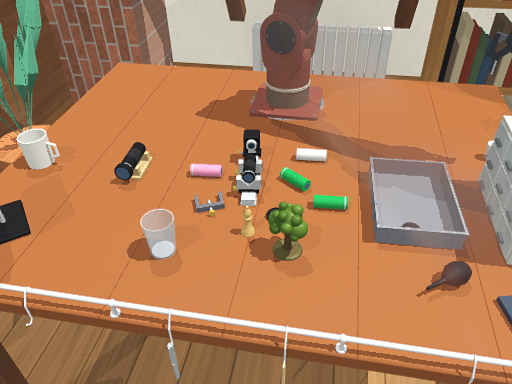

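View pics/top0.png

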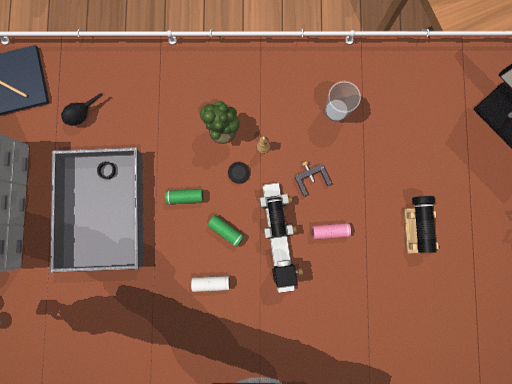

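```bash
cat > h.py <<'E'
from plant import env
import cv2,numpy as np
def K(m): f=192/np.tan(np.radians(m["vfov"])/2); return f
def ray(n,u,v,z):
    m=env.camera_model(n);f=K(m);P=np.array(m["pose"])
    d=P[:3,:3]@np.array([(u-m["cx"])/f,-(v-m["cy"])/f,-1]);o=P[:3,3]
    return o+d*(z-o[2])/d[2]
def proj(n,p):
    m=env.camera_model(n);f=K(m);P=np.array(m["pose"])
    c=P[:3,:3].T@(np.array(p)-P[:3,3]); return np.array([m["cx"]+f*c[0]/-c[2],m["cy"]-f*c[1]/-c[2]])
def crop(im,x0,y0,x1,y1,k,fn,grid=10):
    c=cv2.resize(im[y0:y1,x0:x1,::-1],None,fx=k,fy=k,interpolation=cv2.INTER_CUBIC)
    for g in range((x0//grid+1)*grid,x1,grid):
        cv2.line(c,((g-x0)*k,0),((g-x0)*k,6),(0,255,255),1); cv2.putText(c,str(g),((g-x0)*k-8,16),0,.35,(0,255,255),1)
    for g in range((y0//grid+1)*grid,y1,grid):
        cv2.line(c,(0,(g-y0)*k),(6,(g-y0)*k),(0,255,255),1); cv2.putText(c,str(g),(8,(g-y0)*k+4),0,.35,(0,255,255),1)
    cv2.imwrite(fn,c)
E
python3 - <<'E'
from h import *
im=cv2.imread("pics/top0.png")[:,:,::-1]
crop(im,245,175,315,300,5 and 4,"pics/c1.png")
crop(im,395,185,450,265,7,"pics/c2.png")
s=cv2.imread("pics/scene0.png")[:,:,::-1]
crop(s,220,120,290,215,6,"pics/c3.png")
crop(s,100,130,170,190,8,"pics/c4.png")
E
```

```text
(no output)
```

View pics/c1.png

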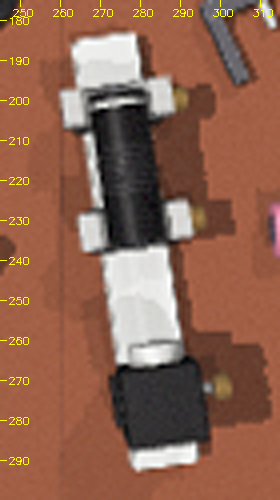

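View pics/c2.png

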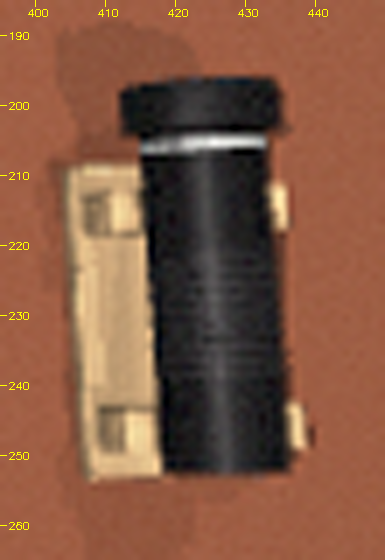

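View pics/c3.png

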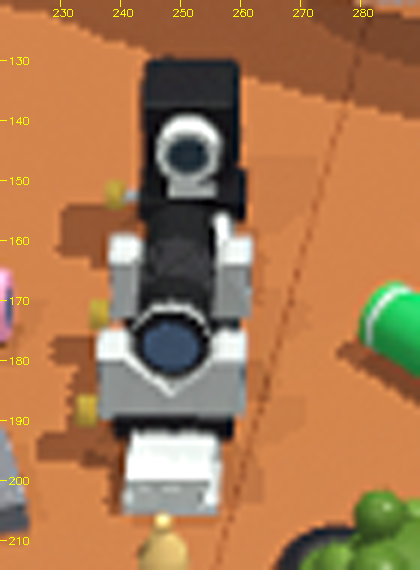

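View pics/c4.png

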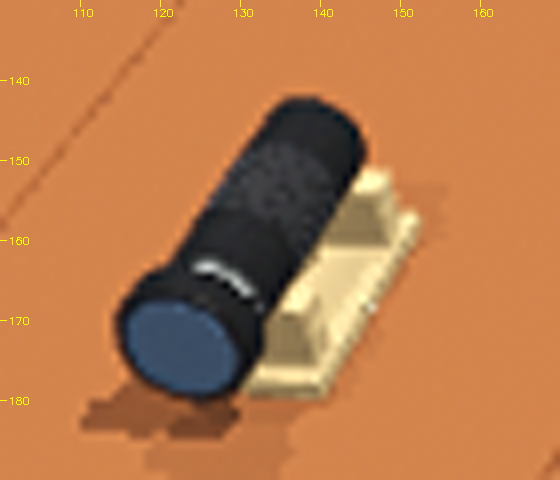

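Look-alikes in the top picture: green (184,197) and (225,230), white (210,284), pink (331,231). The short lens is the black tube in the V-blocks at (276,216), and the crop confirms it. The long lens is in the rest at (424,224), with its ring up the picture (+x). The dark spacer ring in the crate is at (107,170). Next I fit the poses.

Run:
```python
from h import *
from scipy.optimize import least_squares as LS
def fit(obs,p0):
    def r(p,full=False):
        c,s=np.cos(p[2]),np.sin(p[2]);o=[]
        for n,l,uv in obs:
            w=[p[0]+c*l[0]-s*l[1],p[1]+s*l[0]+c*l[1],l[2]]
            o.append(proj(n,w)-np.array(uv))
        return np.concatenate(o)
    q=LS(r,p0,loss="soft_l1"); print(np.round([q.x[0],q.x[1],np.degrees(q.x[2])],4)); 
    for (n,l,uv),e in zip(obs,r(q.x).reshape(-1,2)): print(n,l,np.round(e,1))
    return q.x
T="top";S="scene"
a=-.4
top=[(T,(.045,.031,.058),(260.1,197.6)),(T,(.045,-.031,.058),(287.3,193.6)),(T,(-.045,.031,.058),(264.6,237.1)),(T,(-.045,-.031,.058),(292.9,233.6)),
(T,(-.025,.031,.058),(264.1,227.6)),(T,(-.025,-.031,.058),(291.6,224.1)),(T,(.025,.031,.058),(261.1,207.1)),(T,(.025,-.031,.058),(288.6,203.6)),]
rail=[(T,(.125,.02,.02),(262.6,184.6)),(T,(.125,-.02,.02),(278.6,183.1))]
sc=[(S,(.045,-.031,.058),(235.9,179.8)),(S,(.045,.031,.058),(260.4,179.6)),(S,(.045,0,.038),(248.3,185.1)),(S,(.045,-.031,.028),(235.9,188.6)),(S,(.045,.031,.028),(260.4,188.8))]
p0=[.5,-.03,.1]
fit(top,p0);fit(sc,p0);p=fit(top+sc,p0)
print("rest"); 
for u,v,z in((404.6,208.3,.008),(407.2,252.9,.008)): print(ray(T,u,v,z))
print("lens axis pts",ray(T,426.9,251,.038),ray(T,423.9,206,.038),"ring ctr",ray(T,423.6,200,.038))
print("rear end x",ray(T,427,252.2,.055)[0],"front x",ray(T,423,195.8,.06)[0])
print("scene ring centre",ray(S,122.2,173.3,.038))
print("crate corners z.05",[np.round(ray(T,u,v,.05),3) for u,v in((52,150),(137,148),(52,271),(138,270))])
print("spacer",ray(T,107,170,.016),"cap",ray(T,239,173,.009),"bishop",proj(T,[.6,0,0]),ray(T,263,148,.02))
```

```text
[ 0.4947 -0.0374  7.4977]
top (0.045, 0.031, 0.058) [-0.2 -0.3]
top (0.045, -0.031, 0.058) [0.  0.2]
top (-0.045, 0.031, 0.058) [0.5 0.2]
top (-0.045, -0.031, 0.058) [-0.1  0.1]
top (-0.025, 0.031, 0.058) [-0.1  0.7]
top (-0.025, -0.031, 0.058) [-0.   0.7]
top (0.025, 0.031, 0.058) [-0. -1.]
top (0.025, -0.031, 0.058) [-0.1 -1. ]
[ 0.4948 -0.0376  9.2643]
scene (0.045, -0.031, 0.058) [-0.2 -0.4]
scene (0.045, 0.031, 0.058) [-0.1 -0.2]
scene (0.045, 0, 0.038) [-0.1  0.6]
scene (0.045, -0.031, 0.028) [0.4 0.1]
scene (0.045, 0.031, 0.028) [ 0.  -0.1]
[ 0.4947 -0.0372  7.9466]
top (0.045, 0.031, 0.058) [-0.4 -0.1]
top (0.045, -0.031, 0.058) [-0.3  0.2]
top (-0.045, 0.031, 0.058) [0.6 0.3]
top (-0.045, -0.031, 0.058) [-0.1  0. ]
top (-0.025, 0.031, 0.058) [-0.2  0.9]
top (-0.025, -0.031, 0.058) [-0.1  0.6]
top (0.025, 0.031, 0.058) [-0.2 -0.8]
top (0.025, -0.031, 0.058) [-0.3 -1.1]
scene (0.045, -0.031, 0.058) [-0.4 -0.6]
scene (0.045, 0.031, 0.058) [-0.3 -0. ]
scene (0.045, 0, 0.038) [-0.3  0.5]
scene (0.045, -0.031, 0.028) [ 0.1 -0.1]
scene (0.045, 0.031, 0.028) [-0.2  0.1]
rest
[ 0.51524508 -0.34203519  0.008     ]
[ 0.41105891 -0.34435082  0.008     ]
lens axis pts [ 0.41660571 -0.37767579  0.038     ] [ 0.51838513 -0.37509231  0.038     ] ring ctr [ 0.53214156 -0.37497083  0.038     ]
rear end x 0.41453109573937785 front x 0.5394408620398815
scene ring centre [ 0.54118885 -0.37250151  0.038     ]
crate corners z.05 [array([0.645, 0.479, 0.05 ]), array([0.65 , 0.283, 0.05 ]), array([0.369, 0.463, 0.05 ]), array([0.373, 0.271, 0.05 ])]
spacer [0.60401601 0.36335829 0.016     ] cap [0.59855895 0.04938035 0.009     ] bishop [259.68345667 173.0578497 ] [ 0.6569128  -0.00774874  0.02      ]
```

```bash
python3 -m pendant '[2,-2.5,0,0.026,1,2,-3,0,0.026,1,2,-3,0,0.026,1,2,-3,0,0.026,1,2,-3,0,0.026,1,2,-3,0,0.026,1,2,-3,0,0.026,1,2,-3,0,0.026,1,1.5,-3.5,0,0.026,1,1.5,-3.5,0,0.026,1,1,-3.5,0,0.026,1,1,-3.5,0,0.026,1,1,-3.5,0,0.026,1,0.6,-3.5,0,0.026,1,0.5,-3.5,0,0.026,1,0.5,-3.5,0,0.026,1,0.5,-3.5,0,0.026,1,0.5,-3.5,0,0.026,1,0,-3.2,0,0.026,1,0,-2.5,0,0.026,1]' 40
```

```text
time: 2.1
ee_pos: [0.4944, -0.0438, 0.2311]
ee_rot: [[-0.992, -0.126, -0.0], [-0.126, 0.992, -0.0], [0.0, -0.0, -1.0]]
ft_force: [0.7, -0.5, -0.6]
width: 0.0855
```

```bash
python3 -m pendant '[0,0.65,-2,0.008,1,0,0,-3,0,1,0,0,-3,0,1,0,0,-2,0,1,0,0,-1,0,1,0,0,0,0,1]'
python3 - <<'E'
from h import *
s=env.observe();print(s["ee_pos"])
crop(env.read_camera("scene"),210,60,300,220,3 and 4,"pics/d1.png")
crop(env.read_camera("top"),240,160,320,290,4,"pics/d2.png")
E
```

```text
time: 2.7
ee_pos: [0.4939, -0.0351, 0.1203]
ee_rot: [[-0.991, -0.135, -0.002], [-0.135, 0.991, -0.001], [0.002, -0.0, -1.0]]
ft_force: [-0.6, -0.7, 0.2]
width: 0.0852
[ 0.49393091 -0.03508807  0.12025785]
```

View pics/d1.png

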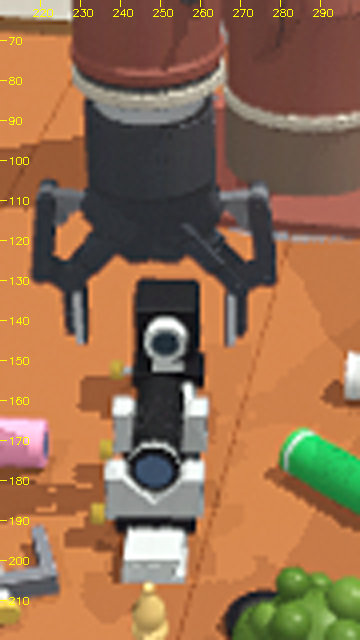

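View pics/d2.png

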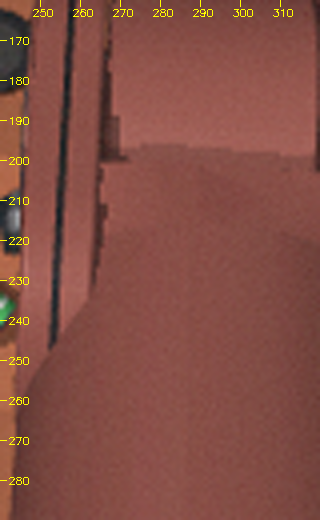

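Run:
```python
from h import *
R=env.observe()["ee_rot"];p=env.observe()["ee_pos"]
for z in(0,-.013):
  for y in(-.043,0,.043): print(z,y,proj("scene",p+R@np.array([0,y,z])))
print(proj("scene",[.4947,-.0373,.0606]))
```

```text
0 -0.043 [231.80148534 148.2253533 ]
0 0 [248.8793327  148.44239756]
0 0.043 [266.02221828 148.6602684 ]
-0.013 -0.043 [231.53734189 143.85104798]
-0.013 0 [248.7412366  144.06132542]
-0.013 0.043 [266.01113601 144.27240962]
[248.71152131 168.09463172]
```

```bash
python3 -m pendant '[0.1,-0.2,-2,0,1,0,0,-2,0,1,0,0,-2,0,1,0,0,-1.5,0,1,0,0,-0.6,0,1,0,0,0,0,1]' 40 && python3 -m pendant '[0,0,0,0,-1,0,0,0,0,-1,0,0,0,0,-1,0,0,0,0,-1,0,0,0,0,-1,0,0,0,0,-1,0,0,0,0,-1]'
```

```text
time: 3.4
ee_pos: [0.4961, -0.037, 0.0406]
ee_rot: [[-0.991, -0.135, 0.0], [-0.135, 0.991, -0.0], [-0.0, -0.0, -1.0]]
ft_force: [-1.0, 0.2, -0.6]
width: 0.0855
time: 4.1
ee_pos: [0.4961, -0.0363, 0.041]
ee_rot: [[-0.991, -0.135, 0.0], [-0.135, 0.991, 0.001], [-0.001, 0.001, -1.0]]
ft_force: [-2.1, 3.2, 6.3]
width: 0.031
```

```bash
python3 -m pendant '[0,0,0.5,0,-1,0,0,1,0,-1,0,0,2,0,-1,0,0,3,0,-1,0,0,3,0,-1,0,0,3,0,-1,0,0,2,0,-1,0,0,0,0,-1]'
python3 - <<'E'
from h import *
crop(env.read_camera("scene"),210,60,300,220,3 and 4,"pics/e1.png")
E
```

```text
time: 4.9
ee_pos: [0.4974, -0.0374, 0.1888]
ee_rot: [[-0.991, -0.134, 0.005], [-0.134, 0.991, 0.001], [-0.005, 0.0, -1.0]]
ft_force: [-0.4, -0.2, -1.5]
width: 0.0308
```

View pics/e1.png

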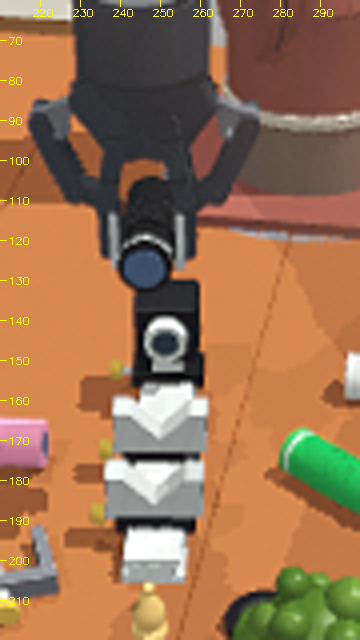

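```bash
python3 -m pendant '[0,1.5,0,0,-1,0,3,0,0,-1,0,3,0,0,-1,0,3,0,0,-1,-0.2,3,0,0,-1,-0.2,3,0,0,-1,-0.2,3,0,0,-1,-0.2,3,0,0,-1,-0.2,3,0,0,-1,-0.2,3,0,0,-1,-0.2,3,0,0,-1,-0.2,3,0,0,-1,0,3,0,0,-1,0,2,0,0,-1,0,1.4,0,0,-1,0,0,0,0,-1]'
python3 - <<'E'
from h import *
im=env.read_camera("scene");crop(im,340,80,480,260,4,"pics/f1.png",20)
E
```

```text
time: 6.55
ee_pos: [0.4792, 0.3732, 0.1845]
ee_rot: [[-0.991, -0.137, -0.001], [-0.137, 0.991, -0.001], [0.001, -0.001, -1.0]]
ft_force: [0.0, -0.4, -2.3]
width: 0.031
```

View pics/f1.png

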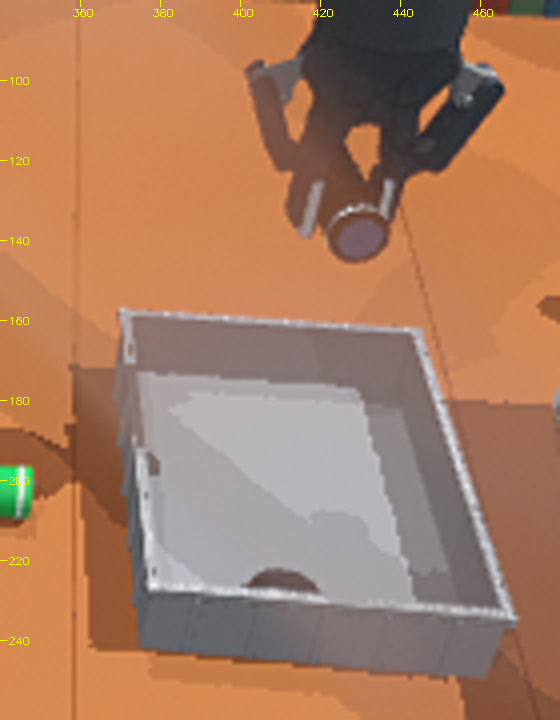

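```bash
python3 -m pendant '[0,0,-2,0,-1,0,0,-3,0,-1,0,0,-3,0,-1,0,0,-3,0,-1,0,0,-2,0,-1,0,0,-1.5,0,-1,0,0,-1,0,-1,0,0,-0.5,0,-1,0,0,0,0,-1]'; python3 -m pendant '[0,0,-0.5,0,-1,0,0,-0.4,0,-1,0,0,-0.3,0,-1,0,0,0,0,-1]'
```

```text
time: 7.5
ee_pos: [0.48, 0.3717, 0.0253]
ee_rot: [[-0.991, -0.134, 0.0], [-0.134, 0.991, -0.0], [-0.0, -0.0, -1.0]]
ft_force: [-0.8, -0.2, -1.1]
width: 0.0308
time: 7.9
ee_pos: [0.4796, 0.3719, 0.0129]
ee_rot: [[-0.991, -0.135, -0.0], [-0.135, 0.991, -0.0], [0.0, -0.0, -1.0]]
ft_force: [0.8, -0.1, -0.9]
width: 0.0308
```

```bash
python3 -m pendant '[0,0,-0.4,0,-1,0,0,-0.3,0,-1,0,0,0,0,-1]'; python3 -m pendant '[0,0,-0.2,0,-1,0,0,0,0,-1]'
```

```text
time: 8.2
ee_pos: [0.4795, 0.3718, 0.0058]
ee_rot: [[-0.991, -0.135, -0.001], [-0.135, 0.991, -0.001], [0.001, -0.001, -1.0]]
ft_force: [-0.2, -0.1, -1.8]
width: 0.0306
time: 8.4
ee_pos: [0.4797, 0.3719, 0.0041]
ee_rot: [[-0.991, -0.135, -0.0], [-0.135, 0.991, -0.0], [0.0, -0.0, -1.0]]
ft_force: [0.3, 0.1, -1.7]
width: 0.0307
```

```bash
python3 -m pendant '[0,0,0,0,-0.15,0,0,0,0,0,0,0,0,0,0.2,0,0,0,0,0.4,0,0,0,0,0.6,0,0,0,0,1,0,0,0,0,1]'; python3 -m pendant '[0,0,1,0,1,0,0,2,0,1,0,0,3,0,1,0,0,4,0,1,0,0,4,0,1,0,0,3,0,1,0,0,2,0,1]'
python3 - <<'E'
from h import *
im=env.read_camera("scene");crop(im,340,80,480,260,4,"pics/f2.png",20)
E
```

```text
time: 9.1
ee_pos: [0.4798, 0.372, 0.0043]
ee_rot: [[-0.991, -0.135, -0.0], [-0.135, 0.991, -0.0], [0.0, -0.0, -1.0]]
ft_force: [0.9, 0.6, 1.9]
width: 0.0853
time: 9.8
ee_pos: [0.4805, 0.3724, 0.1981]
ee_rot: [[-0.991, -0.135, 0.003], [-0.135, 0.991, 0.003], [-0.003, 0.002, -1.0]]
ft_force: [1.1, -0.2, 0.5]
width: 0.0853
```

View pics/f2.png

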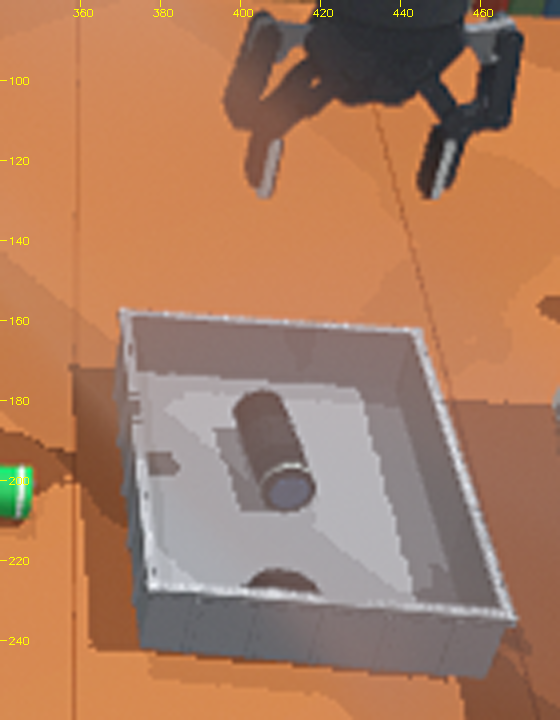

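The short lens lies in the crate with its front at (412,200). I re-measure the emptied V, then go to the rest.

```bash
python3 - <<'E'
from h import *
crop(env.read_camera("top"),245,175,315,300,6,"pics/g1.png")
crop(env.read_camera("scene"),225,145,275,215,10,"pics/g2.png")
E
python3 -m pendant '[0,-2,0,-0.01,1,0,-4,0,-0.01,1,0,-4,0,-0.01,1,0,-4,0,-0.01,1,0,-4,0,-0.01,1,0,-4,0,-0.01,1,0,-4,0,-0.01,1,0,-4,0,-0.01,1,0,-4,0,-0.01,1,0,-4,0,-0.01,1,0,-4,0,-0.01,1,0,-4,0,0,1,0,-4,0,0,1,0,-4,0,0,1,0,-4,0,0,1,0,-4,0,0,1,-0.4,-4,0,0,1,-0.4,-4,0,0,1,0,-3,0,0,1,0,-2,0,0,1]'
```

```text
time: 11.95
ee_pos: [0.4703, -0.3803, 0.1932]
ee_rot: [[-1.0, -0.023, -0.002], [-0.023, 1.0, -0.0], [0.002, -0.0, -1.0]]
ft_force: [0.0, 0.6, -0.4]
width: 0.0853
```

View pics/g1.png

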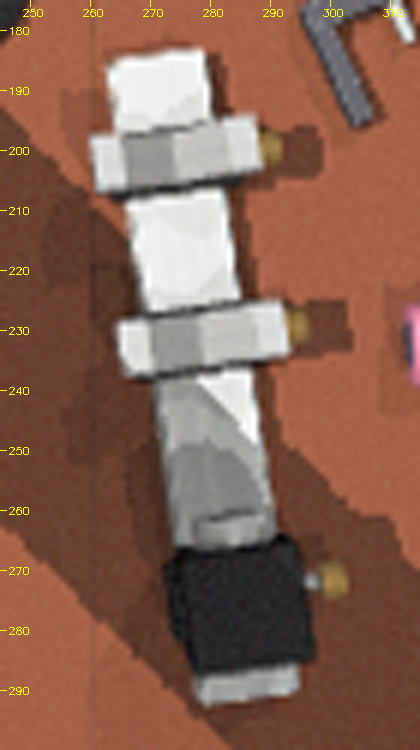

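View pics/g2.png

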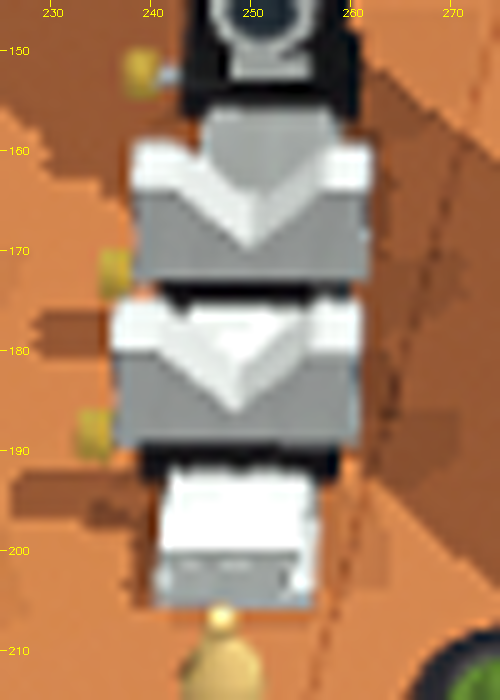

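Run:
```python
from h import *
from scipy.optimize import least_squares as LS
T="top";S="scene"
def fit(obs):
    def r(p):
        c,s=np.cos(p[2]),np.sin(p[2])
        return np.concatenate([proj(n,[p[0]+c*l[0]-s*l[1],p[1]+s*l[0]+c*l[1],l[2]])-np.array(uv) for n,l,uv in obs])
    q=LS(r,[.49,-.03,.1],loss="soft_l1"); print(np.round([q.x[0],q.x[1],np.degrees(q.x[2])],4),np.round(r(q.x),1).tolist())
t=[(T,(.045,.031,.058),(259.6,197.6)),(T,(.045,-.031,.058),(286.9,193.6)),(T,(.025,-.031,.058),(288.4,204.1)),(T,(.025,.031,.058),(260.8,207.3)),
(T,(-.025,.031,.058),(263.9,228.3)),(T,(-.025,-.031,.058),(291.8,224.3)),(T,(-.045,-.031,.058),(292.9,234.1)),(T,(-.045,.031,.058),(265.3,237.6))]
v=[(T,(.045,0,.038),(273.2,195.9)),(T,(.025,0,.038),(274.1,205.6)),(T,(-.025,0,.038),(277.6,226.4)),(T,(-.045,0,.038),(278.4,236.3))]
s=[(S,(.045,0,.038),(248.05,185.75)),(S,(-.025,0,.038),(249.55,169.35)),(S,(.045,-.031,.058),(235.75,179.55)),(S,(.045,.031,.058),(260.65,179.55)),(S,(-.025,-.031,.058),(237.75,163.85)),(S,(-.025,.031,.058),(261.65,163.85))]
fit(t);fit(v);fit(s);fit(t+v+s)
```

```text
[ 0.4941 -0.0372  8.1383] [0.1, 0.2, 0.1, 0.4, -0.1, -1.3, 0.1, -0.7, 0.1, 0.5, -0.2, 0.6, 0.0, -0.3, -0.0, 0.1]
[ 0.4946 -0.0372  7.76  ] [-0.1, 0.7, 0.2, -0.4, -0.3, 0.5, 0.1, -0.7]
[ 0.4955 -0.0364  8.2375] [0.3, 0.1, 0.2, 0.3, 0.1, -0.0, -0.2, 0.2, 0.1, -0.4, -0.4, -0.2]
[ 0.4944 -0.037   8.1466] [-0.0, 0.1, -0.0, 0.2, -0.2, -1.5, 0.0, -0.8, 0.0, 0.3, -0.3, 0.5, -0.1, -0.4, -0.1, -0.0, -0.3, 0.8, 0.1, -0.3, -0.3, 0.5, 0.2, -0.6, 0.1, -0.2, 0.0, 0.0, -0.1, -0.3, -0.5, -0.1, -0.1, -0.7, -0.6, -0.5]
```

```bash
python3 -m pendant '[0.1,0.4,-2,0,1,0,0,-3,0,1,0,0,-3,0,1,0,0,-2,0,1,0,0,0,0,1]'
python3 - <<'E'
from h import *
im=env.read_camera("scene");crop(im,90,80,190,200,5,"pics/k1.png")
E
```

```text
time: 12.45
ee_pos: [0.4706, -0.3724, 0.0907]
ee_rot: [[-1.0, -0.025, -0.006], [-0.025, 1.0, 0.003], [0.006, 0.003, -1.0]]
ft_force: [-0.1, -0.2, -0.2]
width: 0.0853
```

View pics/k1.png

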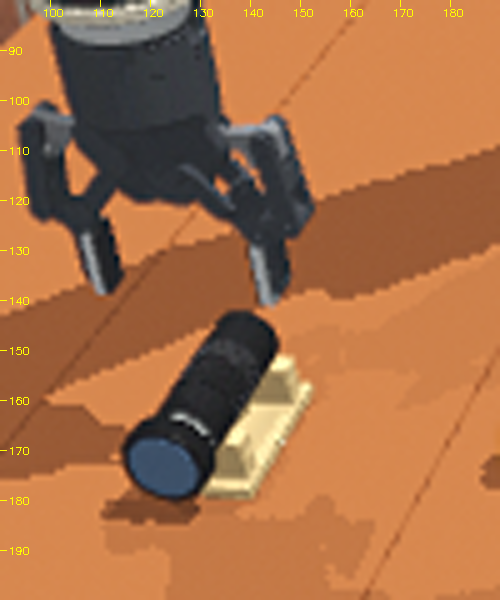

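```bash
python3 -m pendant '[0,0,-2,0,1,0,0,-1,0,1,0,0,0,0,1,0,0,0,0,1]'
```

```text
time: 12.9
ee_pos: [0.473, -0.3743, 0.0651]
ee_rot: [[-1.0, -0.025, 0.0], [-0.025, 1.0, -0.0], [-0.0, -0.0, -1.0]]
ft_force: [0.4, -0.4, -0.2]
width: 0.0852
```

```bash
python3 -m pendant '[-0.15,-0.2,-1.5,0,1,0,0,-1.5,0,1,0,0,-1.0,0,1,0,0,-0.4,0,1,0,0,0,0,1]' 50; python3 -m pendant '[0,0,0,0,-1,0,0,0,0,-1,0,0,0,0,-1,0,0,0,0,-1,0,0,0,0,-1,0,0,0,0,-1,0,0,0,0,-1]'
```

```text
time: 13.4
ee_pos: [0.4708, -0.3758, 0.0194]
ee_rot: [[-1.0, -0.025, -0.001], [-0.025, 1.0, 0.001], [0.001, 0.001, -1.0]]
ft_force: [0.1, 1.1, 0.4]
width: 0.0853
time: 14.1
ee_pos: [0.4716, -0.375, 0.021]
ee_rot: [[-1.0, -0.026, 0.0], [-0.026, 1.0, 0.002], [-0.0, 0.002, -1.0]]
ft_force: [-3.0, 5.2, 8.1]
width: 0.0368
```

```bash
python3 -m pendant '[0,0,0.5,0,-1,0,0,1,0,-1,0,0,2,0,-1,0,0,3,0,-1,0,0,4,0,-1,0,0,3,0,-1,0,0,1.5,0,-1,0,0,0,0,-1,0,0,0,0,-1]'
python3 - <<'E'
from h import *
im=env.read_camera("scene");crop(im,60,60,200,200,4,"pics/k2.png")
E
```

```text
time: 15.0
ee_pos: [0.471, -0.3755, 0.1692]
ee_rot: [[-1.0, -0.025, -0.001], [-0.025, 1.0, 0.001], [0.001, 0.001, -1.0]]
ft_force: [-0.5, 0.2, -3.5]
width: 0.0366
```

View pics/k2.png

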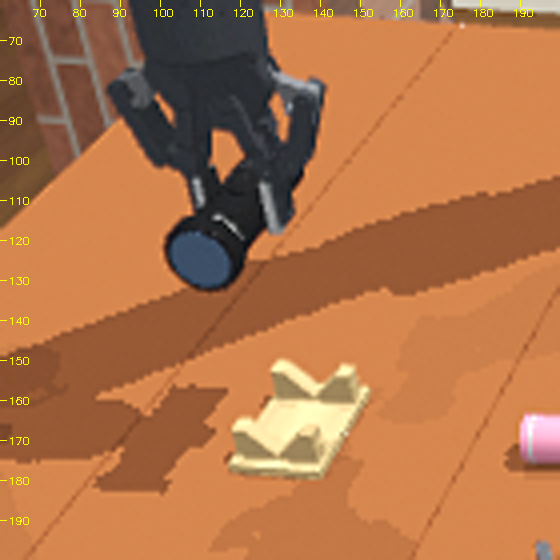

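Run:
```python
from h import *
for z in(.18,.186,.192): print(ray("scene",110.9,124.6,z), )
s=env.observe();print(s["ee_pos"],s["moment"])
for x in (.534,.538,.542): print(x,[proj("scene",[x,-.374,z]) for z in(.18,.186)])
```

```text
[ 0.53004562 -0.37610397  0.18      ]
[ 0.53952341 -0.37024339  0.186     ]
[ 0.5490012  -0.36438282  0.192     ]
[ 0.47065927 -0.37531324  0.16861464] [-0.0378805   0.05915181 -0.00879086]
0.534 [array([110.99655019, 125.47113786]), array([110.45567908, 123.35300221])]
0.538 [array([110.29115649, 126.28965037]), array([109.74630613, 124.16833157])]
0.542 [array([109.58175731, 127.11281069]), array([109.03289111, 124.98830675])]
```

```bash
python3 -m pendant '[0,1,0,0,-1,0.2,2,0,0.01,-1,0.2,3,0,0.01,-1,0.2,3,0,0.01,-1,0.2,3,0,0.01,-1,0.2,3,0,0.01,-1,0.3,3,0,0.01,-1,0.3,3,0,0.01,-1,0.3,3,0,0.01,-1,0.3,3,0,0.01,-1,0.3,3,0,0.01,-1,0.3,2,0,0.014,-1,0.1,1.5,0,0,-1,0,0.4,0,0,-1,0,0,0,0,-1,0,0,0,0,-1,0,0,0,0,-1]'
python3 - <<'E'
from h import *
s=env.observe();print(s["ee_pos"])
im=env.read_camera("scene");crop(im,200,60,300,220,4,"pics/m1.png")
E
```

```text
time: 16.75
ee_pos: [0.5002, -0.0382, 0.1702]
ee_rot: [[-0.991, -0.137, -0.0], [-0.137, 0.991, -0.0], [0.0, -0.0, -1.0]]
ft_force: [0.2, -0.5, -3.2]
width: 0.0366
[ 0.50016552 -0.03819169  0.17023469]
```

View pics/m1.png

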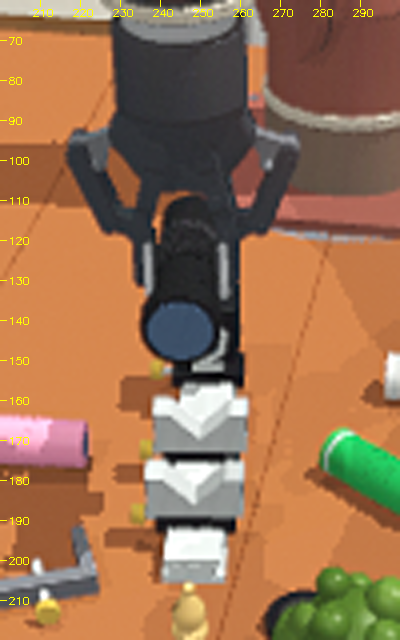

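```bash
python3 -m pendant '[0,0.2,-2,0.002,-1,0,0,-3,0,-1,0,0,-3,0,-1,0,0,-2,0,-1,0,0,-1,0,-1,0,0,-0.2,0,-1,0,0,0,0,-1,0,0,0,0,-1]'
python3 - <<'E'
from h import *
s=env.observe();print(s["ee_pos"])
im=env.read_camera("scene");crop(im,210,110,290,220,5,"pics/m2.png")
E
```

```text
time: 17.6
ee_pos: [0.5012, -0.0351, 0.0594]
ee_rot: [[-0.99, -0.14, 0.002], [-0.14, 0.99, 0.0], [-0.002, 0.0, -1.0]]
ft_force: [-0.3, 0.2, -2.7]
width: 0.0366
[ 0.50118491 -0.0351293   0.05940826]
```

View pics/m2.png

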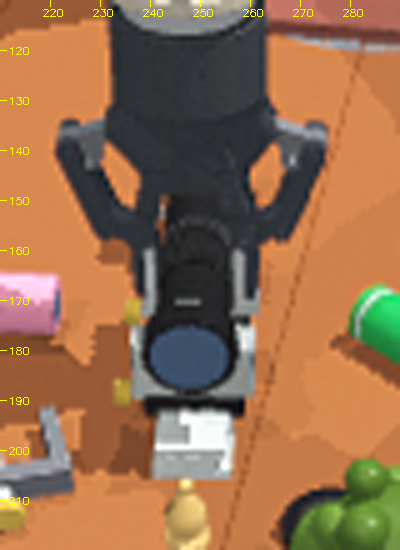

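```bash
python3 -m pendant '[-0.15,-0.1,-0.5,0,-1,0,0,-0.2,0,-1,0,0,0,0,-1,0,0,0,0,-1]'; python3 -m pendant '[0,0,-0.1,0,-1,0,0,0,0,-1]';python3 -m pendant '[0,0,-0.1,0,-1,0,0,0,0,-1]'
```

```text
time: 18.05
ee_pos: [0.4987, -0.036, 0.0513]
ee_rot: [[-0.99, -0.141, -0.0], [-0.141, 0.99, -0.0], [0.0, -0.0, -1.0]]
ft_force: [-0.3, -0.1, -1.7]
width: 0.0364
time: 18.25
ee_pos: [0.4988, -0.036, 0.0502]
ee_rot: [[-0.99, -0.141, -0.0], [-0.141, 0.99, -0.0], [0.0, -0.0, -1.0]]
ft_force: [0.4, -0.5, -2.7]
width: 0.0367
time: 18.45
ee_pos: [0.4988, -0.036, 0.0492]
ee_rot: [[-0.99, -0.141, -0.0], [-0.141, 0.99, -0.0], [0.0, -0.0, -1.0]]
ft_force: [-0.8, -0.1, -1.6]
width: 0.0368
```

```bash
for i in 1 2; do python3 -m pendant '[0,0,-0.1,0,-1,0,0,0,0,-1]' | grep -E "ee_pos|force";done
```

```text
ee_pos: [0.4989, -0.036, 0.0483]
ft_force: [0.4, 0.0, -1.9]
ee_pos: [0.499, -0.0359, 0.0481]
ft_force: [-4.8, 0.9, 10.9]
```

```bash
python3 -m pendant '[0,0,0.05,0,-1,0,0,0,0,-1]' 20; python3 -m pendant '[0,0,0,0,-0.1,0,0,0,0,0,0,0,0,0,0.1,0,0,0,0,0.3,0,0,0,0,0.6,0,0,0,0,1,0,0,0,0,1,0,0,0,0,1]'; python3 -m pendant '[0,0,1,0,1,0,0,1.5,0,1,0,0,2,0,1,0,0,2,0,1,0,0,1,0,1,0,0,0,0,1,0,0,0,0,1]'
python3 - <<'E'
from h import *
im=env.read_camera("scene");crop(im,210,110,290,220,5,"pics/m3.png")
E
```

```text
time: 19.05
ee_pos: [0.4989, -0.0359, 0.0481]
ee_rot: [[-0.99, -0.141, 0.0], [-0.141, 0.99, 0.0], [-0.0, 0.0, -1.0]]
ft_force: [-2.3, 0.3, 5.7]
width: 0.0365
time: 19.85
ee_pos: [0.4988, -0.0361, 0.0478]
ee_rot: [[-0.99, -0.141, -0.0], [-0.141, 0.99, -0.0], [0.0, -0.0, -1.0]]
ft_force: [-0.3, -0.0, -0.1]
width: 0.0854
time: 20.55
ee_pos: [0.4986, -0.0359, 0.1225]
ee_rot: [[-0.99, -0.141, -0.0], [-0.141, 0.99, 0.0], [0.0, 0.0, -1.0]]
ft_force: [0.2, -0.1, -0.9]
width: 0.0856
```

View pics/m3.png

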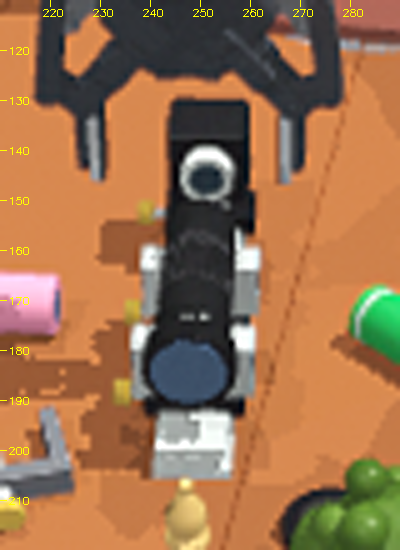

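Run:
```python
from h import *
q=ray("scene",247.2,184.2,.0649);a=np.radians(8.0);d=q[:2]-[.4945,-.037]
print(q,"local",d@[np.cos(a),np.sin(a)],d@[-np.sin(a),np.cos(a)], proj("scene",[.4945+.074*np.cos(a),-.037+.074*np.sin(a),.0649]))
```

```text
[ 0.5673116  -0.02655168  0.0649    ] local 0.07355712736630493 0.00021322093158954517 [247.10283334 184.30970951]
```

```bash
python3 -m pendant '[-0.4,-0.1,0,0,-1,0,0,0,0,-1,0,0,0,0,-1,0,0,0,0,-1,0,0,0,0,-1,0,0,0,0,-1,0,0,0,0,-1,0,0,0,0,-1,0,0,0,0,-1]' 60;  python3 -m pendant '[0,0,-1.5,0,-1,0,0,-1,0,-1,0,0,-0.5,0,-1,0,0,-0.2,0,-1,0,0,0,0,-1,0,0,0,0,-1]'
python3 - <<'E'
from h import *
im=env.read_camera("scene");crop(im,210,110,290,220,5,"pics/m4.png")
E
```

```text
time: 21.5
ee_pos: [0.4948, -0.037, 0.1228]
ee_rot: [[-0.99, -0.141, -0.0], [-0.141, 0.99, -0.0], [0.0, -0.0, -1.0]]
ft_force: [0.9, -1.1, 0.4]
width: 0.0003
time: 22.1
ee_pos: [0.4951, -0.0371, 0.0911]
ee_rot: [[-0.99, -0.141, 0.0], [-0.141, 0.99, -0.0], [-0.0, -0.0, -1.0]]
ft_force: [0.4, 0.1, -0.3]
width: -0.0002
```

View pics/m4.png

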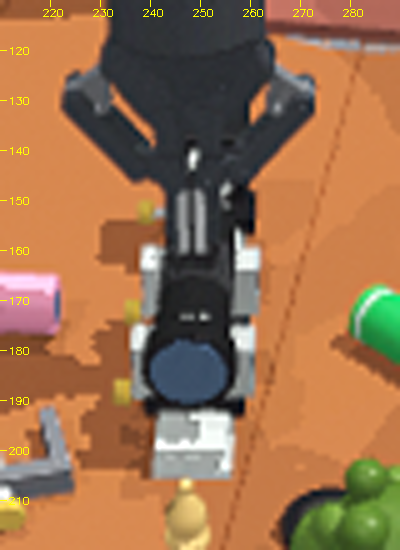

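```bash
python3 -m pendant '[0,0,-0.3,0,-1,0,0,-0.2,0,-1,0,0,0,0,-1,0,0,0,0,-1]'|grep -E "ee_pos|force"; for i in 1 2; do python3 -m pendant '[0,0,-0.05,0,-1,0,0,0,0,-1]' | grep -E "ee_pos|force";done
```

```text
ee_pos: [0.4948, -0.0371, 0.0858]
ft_force: [1.1, -0.2, 0.6]
ee_pos: [0.4948, -0.037, 0.0853]
ft_force: [-0.2, 0.4, 0.9]
ee_pos: [0.4948, -0.037, 0.0848]
ft_force: [0.1, 0.2, -0.1]
```

```bash
for i in 1 2; do python3 -m pendant '[0,0,-0.05,0,-1,0,0,0,0,-1]' | grep -E "ee_pos|force";done
```

```text
ee_pos: [0.4948, -0.0371, 0.0842]
ft_force: [-0.1, -0.2, -0.4]
ee_pos: [0.4949, -0.037, 0.0839]
ft_force: [-1.7, 0.5, 2.7]
```

```bash
python3 -m pendant '[0,0,-0.04,0,-1,0,0,0,0,-1,0,0,0,0,-1]' | grep -E "ee_pos|force"
```

```text
ee_pos: [0.4949, -0.037, 0.0838]
ft_force: [-3.3, 0.3, 8.1]
```

```bash
python3 -m pendant '[0,0,-0.02,0,-1,0,0,0,0,-1,0,0,0,0,-1]' | grep -E "ee_pos|force"; python3 -m pendant '[0,0,0,0,-1,0,0,0,0,-1,0,0,0,0,-1,0,0,0,0,-1]' | grep -E "ee_pos|force|width"
```

```text
ee_pos: [0.4949, -0.037, 0.0838]
ft_force: [-4.3, 0.4, 10.8]
ee_pos: [0.4949, -0.037, 0.0838]
ft_force: [-3.1, 0.1, 10.2]
width: 0.0002
```

```bash
python3 -m pendant '[-0.02,0,0,0,-1,0,0,0,0,-1,0,0,0,0,-1,0,0,0,0,-1,0,0,0,0,-1]' | grep -E "ee_pos|force|width"
python3 - <<'E'
from h import *
im=env.read_camera("scene");crop(im,210,110,290,220,5,"pics/n1.png");cv2.imwrite("pics/n2.png",im[:,:,::-1])
for i in range(4): s=env.observe();print(s["time"],s["ft_force"],s["moment"]);env.read_camera("top")
E
```

```text
ee_pos: [0.4949, -0.0371, 0.0838]
ft_force: [-2.8, 0.6, 9.6]
width: -0.0001
24.9 [-2.76567271 -0.65577053  9.55314807] [0.00632167 0.65678461 0.02512882]
24.95 [-2.79962967  0.02233558  9.49135901] [0.04324499 0.62153108 0.01225847]
25.0 [-2.42267516 -0.79062045  9.24172852] [0.01905318 0.68588519 0.0155774 ]
25.05 [-3.40389884  0.29075865  9.45555359] [ 0.04484962  0.61399411 -0.03385599]
```

View pics/n1.png

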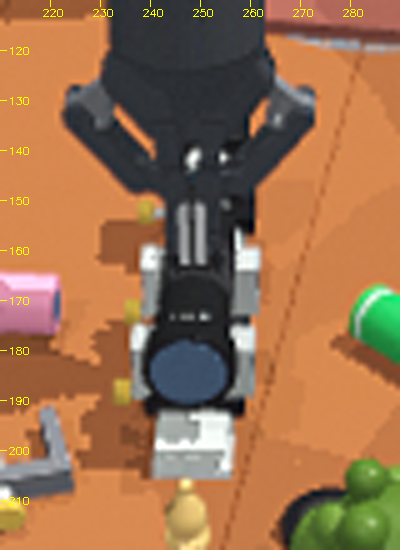

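View pics/n2.png

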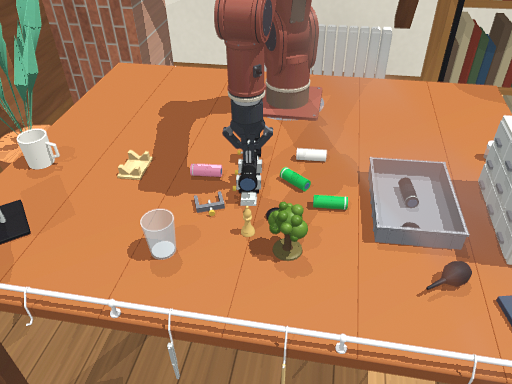

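The long lens is seated, with its front centre still at about (247,184). The short lens lies in the crate at (409,192), and nothing else has moved. The push holds steady at about 9.5 N, so I'm handing in.

```bash
python3 -c "
from plant import env
print(env.finish_job()); s=env.observe(); print(s['time'],s['ee_pos'],s['ft_force'])"
```

```text
the job is handed in; nothing more can be done
None
the job is handed in; nothing more can be done
```

The lens change is done and handed in at about 25 s. The gripper is holding the long lens down in the V-blocks. No verdict was reported.

- **Short lens:** I lifted it out of the V-blocks and let it go a few millimetres above the crate floor. The last picture shows it lying in the crate, clear of the spacer ring.
- **Long lens:** it lies in the V-blocks with its ring towards the bishop. In the picture taken after release, its front was within about 0.5 mm of the centred position along the V and about 0.2 mm sideways.
- **Height:** the closed fingers met the top of the lens at 83.9 mm, the height expected for a fully seated lens.
- **Push:** about 9.5 N straight down and steady, with almost no sideways force. With the lens's weight that should be about 8 N on each flank. This is worked out, because the flank forces can't be read directly.
- **One flaw:** a push of about 3 N along the lens, towards the bishop, remained. I shifted the commanded position 0.2 mm to relieve it, which made little difference, and the lens did not move.
- **Other things:** the bishop, oak, tumbler and clamp look unmoved in the last picture. The cap was mostly hidden behind the oak, so I could not check it closely; no move went near it.

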